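Reload the sticker dispenser with the green roll

ROBOT

A 6-joint arm with a two-finger parallel gripper is mounted at the origin on the work surface. World frame = base frame: x ahead of the robot, y to its left, z up, the work surface at z = 0. Lengths are in m, angles in rad, forces in N, time in s.
With the tool pointing down it reaches from about 0.35 to 0.725 m from the base axis. Payload 6 kg.
Tool frame: the origin (TCP) lies at the very end of the fingers, on their centre line; the grasp point (between the pads) lies 19 mm behind it (grasp_offset is the distance from the TCP to the grasp point, in m); z points along the fingers, y is the direction in which the jaws open and shut (so a half turn about z gives the same grasp; the last joint's range is limited). The gripper opens to 85 mm and grips with 20 to 120 N. Pads are 22 mm wide; open, the fingers measure 114 mm over their backs; the gripper's body (76 mm by 85 mm) begins 54 mm behind the grasp point. The pads swing forward as they close: fully open they stand 13 mm farther back than shut.
Start: joints at [0.334, 0.04, 0.085, 0, -1.615, -0.334], TCP at [0.6, 0, 0.231] pointing down, gripper open.
Joint ranges: [-2.56, 2.56], [-1.29, 2.01], [-1.08, 1.49], [-3.29, 1.98], [-2.81, -0.18], [-2.99, 2.99]. Speed limits (rad/s): [2.57, 2.57, 3.01, 3.14, 3.14, 3.14].

INTERFACE

Orientations are given as [roll, pitch, yaw] about the fixed x, y, z axes, in that order (R = Rz(yaw) Ry(pitch) Rx(roll)).
In Python, from plant import get_obs, read_camera, job_done, grasp_offset gives the robot as it stands.
- The arm moves only by the tool play_rows, never from a script. Its argument "deltas" is a list of rows, each a list of 7 numbers: the turn, a rotation vector about the tool's x, y, z in rad, then the shift along the tool's x, y, z in m, then the finger opening in m, from 0 to 0.0854. A call has 1 to 20 rows; each row shifts and turns the commanded pose from where the row before left it, along the tool's axes as they then stand; what a row does not reach is not made up. A row lasts 1/8 s, in which the tool goes at most 62.5 mm and 10.7 degrees, less where a joint would pass 70% of its speed; a pose out of reach is approached as far as the arm can. A call with a gripper value outside its range is refused whole. The fingers move at their own pace and stop on an object; "force" is the grip in N (left out, the last holds). Time passes only in rows, so rows that do not move let the fingers close. It gives the time, the measured TCP pose, the force and the opening at its end, in the units of the state.
- get_obs(): the state, without advancing time (a new reading comes with each control period).
- read_camera(name): name is "scene" or "side" or "wrist"; returns a dict with "color" (384x512x3 uint8, blue, green, red), "depth" (384x512 float32, m along the optical axis (not along the pixel's ray), 0 where there is no reading), "camera_matrix" (3x3 intrinsics, pixels), "k1" (the pictures are not rectified: a ray, as slopes to the right and down, at radius r is drawn at 1 + k1 r^2 times it, then the intrinsics apply), "R" (3x3) and "t" (3): a world point X has camera coordinates R X + t; the wrist camera has in their place "mount" (4x4, takes a point from camera to tool coordinates, whose origin is the TCP and whose axes are the flange's). Camera axes: x right, y down, z forward; pixel columns grow to the right and rows downward; lengths in m; the calibration is good to about 2 mm. A picture is of the moment at which its call begins: read the wrist's pose just before it.
- job_done(): hands the job in, once; it reports no verdict.
The state is a dict: "time_s": time; "qpos": joint angles; "joint_velocities": joint speeds; "effort": joint torques, N m; "tcp_pos": TCP position; "orientation": TCP orientation; "wrist_force": force on the tool from outside, world axes, zero at the start; "moment": the same for the moment, N m; "gripper_width": opening from 0.0 (shut) to 1.0 (fully open).
Only numpy, scipy, OpenCV 4.12 (cv2) and the standard library are available. Lean on these libraries where they do the work, as an engineer would, in place of code of your own. Each camera call takes 0.05 s, during which the arm holds its last target. There are 200 camera calls.

TASK

Load the green roll of price stickers into the sticker dispenser: lift the empty spindle out by its black handle and slide it, nose first, through the core of the green roll lying in the tray until the roll sits snug against the yellow guide disc; feel for the disc, and do not force the roll. Carry the roll on the spindle back to the dispenser and set it down gently, fully home in both slots with the handle on the same side as before, then let go. Leave the orange roll, the small gift box and the binoculars where they are.

Things in the scene. Friction and masses are not known exactly. Their poses are not given: they have to be found in the camera images.
- spindle_grip (a point): Middle of the spindle's round black handle, on the axis. Handle 22 mm thick, 47 mm long (23 mm behind this point to 24 mm ahead), then a 26 mm collar up to 28 mm ahead, which stays just outside the cheek. x of this frame runs along the spindle from handle to nose; it may be turned any way about x. Two leaf springs stand out 12.5 mm from the axis, 72 to 104 mm ahead of this point.
- spindle_tip (a point): End of the spindle's nose, on the axis, 144 mm from spindle_grip; the last 14 mm taper to 9 mm. Same axes. The leaf springs yield in the roll's core: 2 to 4 N of drag on the way in, and then they keep the roll from sliding along the spindle.
- spindle: Loose aluminium rod, 16 mm diameter, 167 mm long, 0.17 kg, level in the slots at the start. Origin on its axis, 82 mm ahead of spindle_grip. A yellow guide disc (40 mm diameter) is clamped on it; its face to the nose lies 47 to 67 mm ahead of spindle_grip, different each time and not measured: find it by feel. It springs back 1 mm per 3.5 N, for 2 mm, then is solid; over 18 N is forcing.
- green_roll_center (a point): Centre of the green sticker roll, on its bore axis: 70 mm outer diameter, 50 mm wide, about 0.15 kg, cardboard core with a through bore of 20 mm diameter. It lies on its round side in one of the two lanes of the tray. x of this frame is the bore axis and points to the tray's end wall at the start.
- green_roll: The green roll itself; origin at its centre, same as green_roll_center.
- tray: White tray for two rolls, fixed, 80 mm (x) by 190 mm (y); origin at the centre of its underside; floor 4 mm. Lanes along x at y = +45 and -45 mm between ribs 16 mm high. Open at the -x end. At +x a wall 50 mm high, inner face at x = 36 mm, with a 30 mm wide notch (down to 16 mm height) over each lane to let the spindle out. A roll starts 3 to 12 mm short of the wall and slides up to it if pushed.
- dispenser_seat (a point): Point half-way between the dispenser's cheeks, at the height of the spindle's axis when fully home in the slots, 48 mm above the counter. x of this frame: the spindle's direction when home, from handle side to nose side; z up. Home of spindle_grip is 82 mm back along x from here, of spindle_tip 62 mm ahead.
- dispenser: Blue dispenser, fixed; origin on the counter under dispenser_seat. Two cheeks (inner faces at x = -45 and +45 mm), 5 mm thick, 84 mm wide, each with an open-topped slot 18 mm wide, bottom at 40 mm height, straight to 60 mm, then flared ears to 70 mm. Base plate 110 x 140 x 6 mm. A sloping steel peel plate 55 mm high stands at y = 57 to 75 mm.
- orange_roll: An orange sticker roll of the same size in the other lane of the tray; origin at its centre. To be left alone.
- gift_box: Open white gift box with earrings, 75 x 75 x 30 mm, loose; origin at the centre of its underside. To be left alone.
- binoculars: Black binoculars, 120 x 116 x 48 mm, loose; origin at the underside, between the barrels. To be left alone.
There are look-alikes about, which are no part of the job. Of the things shaped like the spindle, the aluminium one is meant. Several things look just like the dispenser: the one meant starts farthest from the robot's base.

How it is judged:
On the way, in this order (a step that is already met when the one before it is completed fails the run):
1. the spindle is through the green roll and the roll is snug against the guide disc (gap under 2 mm) (distance between disc_c0 and green_roll_center below 0.0285 m), for 0.2 s.
2. the green roll is lifted out of the tray on the spindle, still snug (its centre more than 85 mm above the counter) (distance between disc_c0 and green_roll_center below 0.0285 m and height (world z) of green_roll_center above 0.085 m), for 0.1 s.
At the end, for the whole second after the job is handed in: The spindle rests fully home in both slots (both ends within 3 mm in height, 4 mm sideways, 5 mm inwards and 9 mm outwards of home), handle on its original side, with the green roll on it between the cheeks at most 2 mm from the guide disc, all at rest and let go (distance between disc_c0 and green_roll_center below 0.0285 m and x of spindle_grip in the frame of dispenser_seat between -0.091 and -0.077 m and z of spindle_grip in the frame of dispenser_seat between -0.0035 and 0.003 m and y of spindle_grip in the frame of dispenser_seat between -0.004 and 0.004 m and z of spindle_tip in the frame of dispenser_seat between -0.0035 and 0.003 m and y of spindle_tip in the frame of dispenser_seat between -0.004 and 0.004 m and linear speed of each of green_roll, spindle below 0.02 m/s); the robot touches nothing.
It fails at once if the roll is forced: more than 18 N of contact between the green roll and the spindle with its disc (contact force between green_roll and spindle above 18 N).
It fails at once if the spindle is dropped or rammed into the dispenser (more than 25 N) (contact force between spindle and dispenser above 25 N).
It fails at once if the orange roll is disturbed (moved more than 15 mm) (distance of orange_roll from where it was at the start of the episode above 0.015 m).
It fails at once if the gift box or the binoculars are disturbed (moved more than 20 mm) (distance of any of gift_box, binoculars from where it was at the start of the episode above 0.02 m).
It also fails if it takes over 64 s, if anything falls off the work surface, if the arm or the gripper's body presses on something with over 40 N, if the wrist force passes 120 N, or if a joint passes its speed limit or range.

## Working session

There is one attempt and no reset: what is moved stays moved. The work goes in short steps, Python scripts to look and compute and a tool call to move; the robot and the scene stay as the last step left them, time stands still between calls to the robot, and variables do not carry over. Pictures are saved under pics/ and viewed, about 8 in all and at most 12, crops included, and the job is handed in when it is done.

Besides the shell and the picture viewer there is one more tool, called as a command line: name --pt "numbers of a row" for each row, then --argument value for the rest. play_rows: Moves the arm, as the interface text tells. Its arguments: {"type":"object","properties":{"deltas":{"type":"array"},"force":{"type":"number"}},"required":["deltas"]}

```bash
ls; mkdir -p pics; cat > h.py <<'E'
import numpy as np, cv2
from plant import get_obs, read_camera, job_done, grasp_offset
from scipy.spatial.transform import Rotation as Ro
def cam(name):
    o=get_obs(); c=read_camera(name)
    if 'mount' in c and name=='wrist':
        T=np.eye(4); T[:3,:3]=Ro.from_euler('xyz',o['orientation']).as_matrix(); T[:3,3]=o['tcp_pos']
        M=T@np.array(c['mount']); c['Rwc']=M[:3,:3]; c['o']=M[:3,3]
    else:
        R=np.array(c['R']); c['Rwc']=R.T; c['o']=-R.T@np.array(c['t'])
    return c
def slopes(c,uv):
    K=np.array(c['camera_matrix']); uv=np.atleast_2d(uv).astype(float)
    d=np.c_[(uv[:,0]-K[0,2])/K[0,0],(uv[:,1]-K[1,2])/K[1,1]]; s=d.copy()
    for _ in range(20): s=d/(1+c['k1']*(s**2).sum(1,keepdims=True))
    return s
def plane(c,uv,z):
    s=slopes(c,uv); w=np.c_[s,np.ones(len(s))]@c['Rwc'].T
    return c['o']+w*((z-c['o'][2])/w[:,2])[:,None]
def cloud(c):
    h,w=c['depth'].shape; u,v=np.meshgrid(np.arange(w),np.arange(h))
    s=slopes(c,np.c_[u.ravel(),v.ravel()]); p=np.c_[s,np.ones(len(s))]*c['depth'].reshape(-1,1)
    X=(p@c['Rwc'].T+c['o']); X[c['depth'].ravel()==0]=np.nan
    return X.reshape(h,w,3)
def proj(c,X):
    p=(np.atleast_2d(X)-c['o'])@c['Rwc']; s=p[:,:2]/p[:,2:]; s=s*(1+c['k1']*(s**2).sum(1,keepdims=True))
    K=np.array(c['camera_matrix']); return s*[K[0,0],K[1,1]]+[K[0,2],K[1,2]]
E
python3 - <<'E'
from h import *
print(get_obs(),grasp_offset)
ims=[]
import pickle
for n in['scene','side','wrist']:
    c=cam(n); pickle.dump(c,open(n+'.pkl','wb')); print(n,c['o'],c['Rwc'][:,2],c['camera_matrix'],c['k1'])
    cv2.imwrite(f'pics/{n}0.png',cv2.resize(c['color'],(800,600),interpolation=cv2.INTER_CUBIC))
E
```

```text
pics
{'time_s': 0.0, 'qpos': array([ 3.33762323e-01,  4.08516253e-02,  8.38085786e-02, -4.54473854e-04,
       -1.61547945e+00, -3.33686593e-01]), 'joint_velocities': array([ 0.00039144, -0.00017397, -0.0003967 ,  0.00242505, -0.00186334,
       -0.00093027]), 'effort': array([-7.27207535e-04, -3.68200672e+01,  3.47413230e+01,  6.93227157e+00,
       -5.48646509e-03, -9.47124363e-06]), 'tcp_pos': array([5.99681819e-01, 1.19879938e-04, 2.30256869e-01]), 'orientation': array([ 3.13981298e+00, -1.36359616e-04, -1.57070057e+00]), 'wrist_force': array([-0.01243376,  0.24758024, -0.18999294]), 'moment': array([ 0.00346335, -0.0359053 ,  0.07616232]), 'gripper_width': 1.0025671896828887} 0.0187
scene [ 1.51998113 -0.06959074  1.00090716] [-0.7507029   0.04526631 -0.65908734] [[451.15496672   0.         249.16034933]
 [  0.         451.15496672 198.17086024]
 [  0.           0.           1.        ]] 0.04524072650194991
side [0.12350453 0.9165726  0.6423419 ] [ 0.29686793 -0.8082867  -0.5084703 ] [[363.43871207   0.         256.70706022]
 [  0.         363.43871207 193.11543514]
 [  0.           0.           1.        ]] -0.06144915154229946
wrist [ 0.5994444  -0.08446145  0.37222693] [-0.00237988  0.32551843 -0.9455327 ] [[284.9572984    0.         258.01572214]
 [  0.         284.9572984  188.05452706]
 [  0.           0.           1.        ]] -0.026805459492188273
```

View pics/scene0.png

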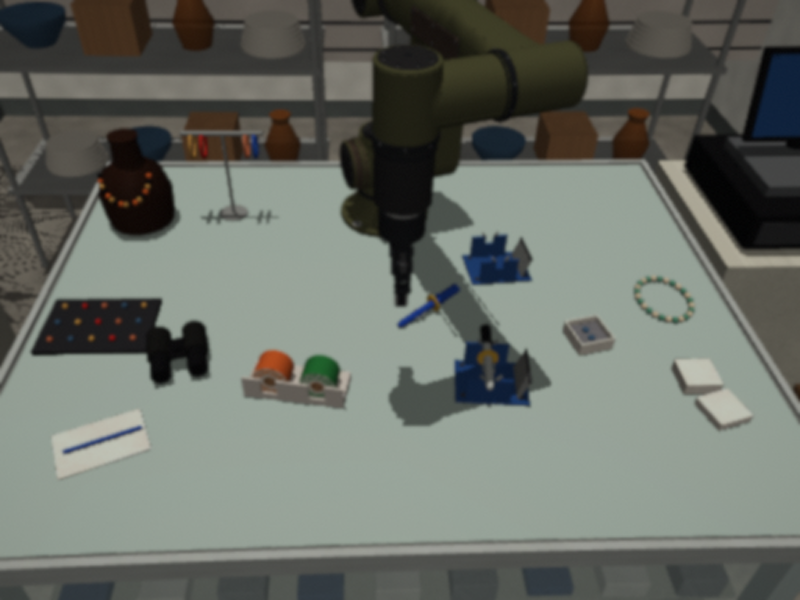

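View pics/side0.png

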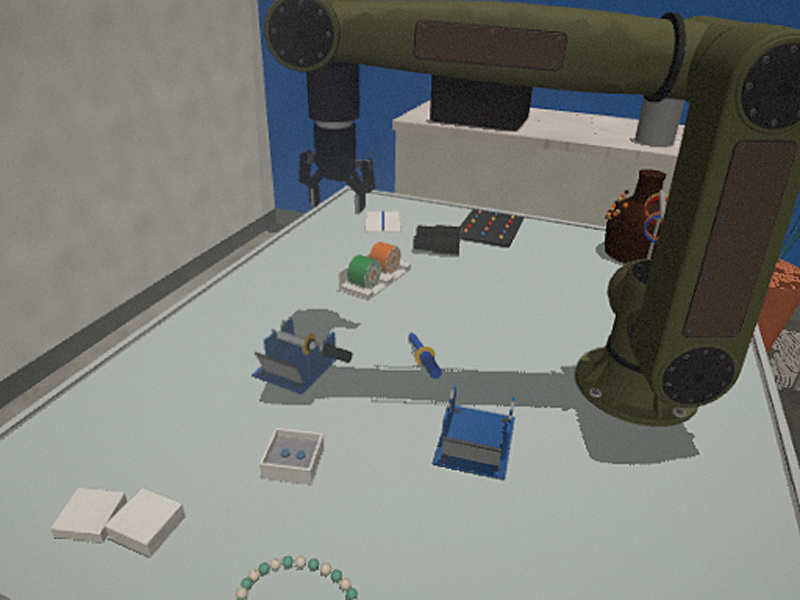

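Scene view (800-scale): spindle-like things are the aluminium rod in the dispenser (488,360), and the blue rod with a yellow disc on the counter (430,305). Dispensers are the far one (490,380), which holds the aluminium spindle, and a nearer empty one (495,262). Green roll is at (320,370), orange at (272,365), with the tray wall facing the camera (+x). Next I'll measure from the clouds and confirm in a wrist crop.

```bash
python3 - <<'E'
from h import *
import pickle
for n in['scene','side','wrist']:
    c=pickle.load(open(n+'.pkl','rb')); X=cloud(c); hsv=cv2.cvtColor(c['color'],cv2.COLOR_BGR2HSV)
    ok=(X[...,2]>-.01)&(X[...,2]<.12)&(X[...,0]>.25)&(X[...,0]<1)&(abs(X[...,1])<.5)
    for nm,lo,hi in[('blue',(100,120,40),(125,255,255)),('green',(50,100,30),(85,255,255)),('orange',(3,150,80),(14,255,255)),('yellow',(16,110,80),(32,255,255))]:
        m=(cv2.inRange(hsv,lo,hi)>0)&ok
        k,l,s,ce=cv2.connectedComponentsWithStats(m.astype(np.uint8))
        for i in range(1,k):
            if s[i,4]>25:
                P=X[l==i]; print(n,nm,s[i,:5],'mean',P.mean(0).round(3),'lo',np.percentile(P,3,0).round(3),'hi',np.percentile(P,97,0).round(3))
E
```

```text
scene blue [300 166  39  15 364] mean [0.287 0.243 0.027] lo [0.26  0.193 0.003] hi [0.297 0.304 0.06 ]
scene blue [280 182  14  12  76] mean [0.364 0.124 0.032] lo [0.345 0.103 0.024] hi [0.382 0.145 0.039]
scene blue [255 193  23  16  91] mean [0.412 0.054 0.018] lo [0.385 0.019 0.009] hi [0.438 0.088 0.025]
scene blue [292 219  46  40 968] mean [0.607 0.172 0.021] lo [0.547 0.121 0.002] hi [0.652 0.231 0.059]
scene green [195 228  21  17 228] mean [ 0.612 -0.136  0.067] lo [ 0.591 -0.165  0.054] hi [ 0.634 -0.113  0.074]
scene orange [164 225  23  17 239] mean [ 0.598 -0.222  0.066] lo [ 0.575 -0.252  0.052] hi [ 0.619 -0.198  0.074]
scene yellow [306 224  12   8  48] mean [0.578 0.176 0.056] lo [0.575 0.162 0.041] hi [0.582 0.192 0.067]
side blue [262 213   8  10  37] mean [0.413 0.046 0.015] lo [0.397 0.022 0.01 ] hi [0.431 0.071 0.02 ]
side blue [269 225  14  17 110] mean [0.355 0.126 0.029] lo [0.333 0.094 0.021] hi [0.38  0.149 0.035]
side blue [283 255  22  27 333] mean [0.27  0.234 0.012] lo [0.251 0.191 0.003] hi [0.286 0.286 0.058]
side blue [277 280  16  20 111] mean [0.
[... 1170 characters left out ...]
.148 0.058] lo [0.54  0.137 0.04 ] hi [0.548 0.17  0.06 ]
wrist blue [447 272  36  48 780] mean [0.276 0.202 0.013] lo [0.251 0.183 0.004] hi [0.297 0.227 0.06 ]
wrist blue [229 293   8   8  38] mean [0.639 0.221 0.005] lo [0.633 0.216 0.004] hi [0.644 0.227 0.006]
wrist blue [279 297   9  10  33] mean [0.559 0.229 0.006] lo [0.554 0.219 0.004] hi [0.565 0.239 0.019]
wrist green [ 221    0   57   55 2396] mean [ 0.61  -0.144  0.069] lo [ 0.585 -0.165  0.062] hi [ 0.631 -0.123  0.073]
wrist yellow [407 219  25  15  67] mean [0.381 0.089 0.034] lo [0.367 0.078 0.022] hi [0.394 0.1   0.039]
wrist yellow [275 279   4  26  44] mean [0.574 0.17  0.061] lo [0.572 0.156 0.052] hi [0.576 0.186 0.068]
```

View pics/wrist0.png

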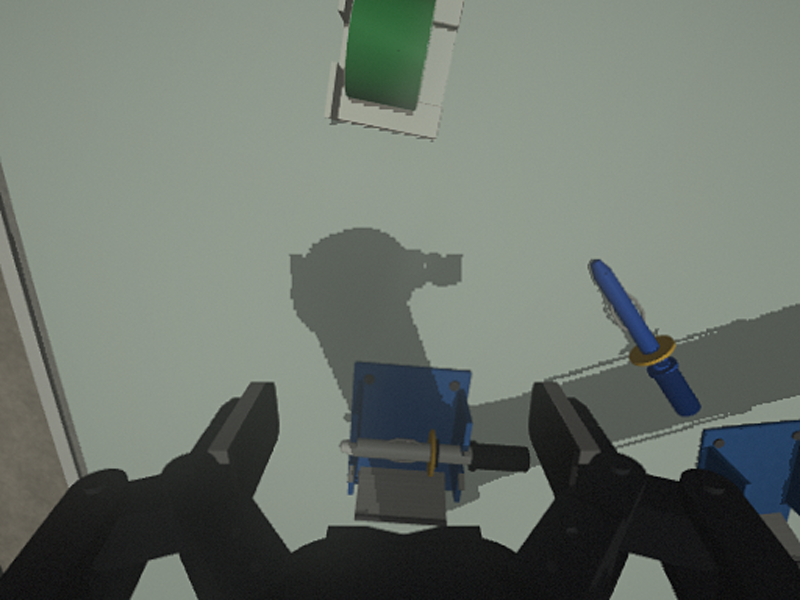

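The wrist view (512-scale) confirms the aluminium spindle in the far dispenser: disc (277,291), black handle (320,292) toward the robot, nose (221,286). The other rod is blue, so it is ruled out. Now I'll measure the axes.

```bash
cat > m.py <<'E'
from h import *
def axis(P):
    a,b=np.polyfit(P[:,0],P[:,1],1); return a,b
def spindle(c,X):
    Z=X[...,2]; hsv=cv2.cvtColor(c['color'],cv2.COLOR_BGR2HSV)
    return X,hsv
E
python3 - <<'E'
from h import *
import pickle
c=pickle.load(open('wrist.pkl','rb')); X=cloud(c); hsv=cv2.cvtColor(c['color'],cv2.COLOR_BGR2HSV)
# handle: image window
u0,u1,v0,v1=300,342,280,304
W=np.zeros(hsv.shape[:2],bool); W[v0:v1,u0:u1]=1
h=W&(X[...,2]>.044)&(hsv[...,2]<60); P=X[h]; print('handle n',len(P),np.percentile(P,[1,50,99],0).round(4))
W[:]=0; W[275:303,215:300]=1
r=W&(X[...,2]>.045)&(hsv[...,1]<80)&(hsv[...,2]>70); Q=X[r]; print('rod',len(Q),np.percentile(Q,[1,50,99],0).round(4))
y=W&(cv2.inRange(hsv,(16,110,80),(32,255,255))>0); print('disc',np.percentile(X[y],[1,50,99],0).round(4))
for nm,P in(('h',P),('r',Q)):
    xs=np.arange(P[:,0].min(),P[:,0].max(),.008)
    for x in xs:
        S=P[abs(P[:,0]-x)<.004]
        if len(S)>5: print(nm,x.round(3),S[:,1].min().round(4),S[:,1].max().round(4),S[S[:,2].argmax()].round(4))
# dispenser: blue low base plate
b=(cv2.inRange(hsv,(95,100,30),(125,255,255))>0)&(X[...,2]>.0)&(X[...,2]<.012)&(X[...,0]>.5)&(X[...,1]>.1)
uv=np.argwhere(b)[:,::-1]
R=cv2.minAreaRect(X[b][:,:2].astype(np.float32)*1000); print('base',R)
t=(X[...,2]>.05)&(X[...,0]>.5)&(X[...,1]>.1)&(hsv[...,0]>95)&(hsv[...,1]>100); print('blue ears',X[t].round(3)[::6])
# green
g=(cv2.inRange(hsv,(50,100,30),(85,255,255))>0); P=X[g&(X[...,2]>.02)]
print('green',np.percentile(P,[1,50,99],0).round(4), cv2.minAreaRect(P[P[:,2]>.05][:,:2].astype(np.float32)*1000))
c=pickle.load(open('scene.pkl','rb')); X=cloud(c); hsv=cv2.cvtColor(c['color'],cv2.COLOR_BGR2HSV)
for nm,lo,hi in(('g',(50,100,30),(85,255,255)),('o',(3,150,80),(14,255,255))):
    g=(cv2.inRange(hsv,lo,hi)>0)&(X[...,2]>.055)&(X[...,0]<.7)&(X[...,0]>.5);P=X[g]
    print(nm,P.max(0),cv2.minAreaRect(P[:,:2].astype(np.float32)*1000))
# floor check
print(np.nanmedian(X[300:340,150:300,2]))
E
```

```text
handle n 612 [[0.4899 0.0091 0.0447]
 [0.516  0.1743 0.0559]
 [0.5566 0.188  0.2491]]
rod 799 [[0.5443 0.1509 0.0472]
 [0.6014 0.1692 0.0535]
 [0.6516 0.1833 0.0693]]
disc [[0.5697 0.1555 0.0229]
 [0.5737 0.1672 0.0648]
 [0.5762 0.2104 0.0683]]
h 0.489 0.1718 0.1869 [0.49   0.1832 0.0579]
h 0.497 0.1709 0.1885 [0.4973 0.1806 0.0589]
h 0.505 0.1698 0.1907 [0.5039 0.1824 0.0587]
h 0.513 0.1692 0.1853 [0.5151 0.1785 0.0592]
h 0.521 0.1686 0.1875 [0.5218 0.1801 0.0592]
h 0.529 0.1678 0.1886 [0.5261 0.1755 0.0587]
h 0.537 0.165 0.1869 [0.5399 0.1752 0.061 ]
h 0.553 0.0071 0.0108 [0.5567 0.0091 0.2513]
r 0.541 0.1742 0.1918 [0.5444 0.1793 0.0561]
r 0.549 0.1577 0.181 [0.5473 0.1594 0.0705]
r 0.557 0.1679 0.1815 [0.5555 0.1739 0.0565]
r 0.565 0.1678 0.1794 [0.5623 0.1735 0.057 ]
r 0.573 0.1656 0.1788 [0.5761 0.1712 0.0618]
r 0.581 0.165 0.1789 [0.5811 0.1738 0.0565]
r 0.589 0.1624 0.1835 [0.5865 0.1742 0.056 ]
r 0.597 0.1609 0.1837 [0.5986 0.1708 0.0561]
r 0.605 0.1601 0.1837 [0.6013 0.1739 0.0563]
r 0.613 0.1614 0.1824 [0.6121 0.1708 0.0561]
r 0.621 0.1622 0.1751 [0.6201 0.1706 0.0564]
r 0
[... 609 characters left out ...]
0.553 0.2   0.054]
 [0.642 0.199 0.059]
 [0.554 0.208 0.05 ]
 [0.647 0.203 0.06 ]
 [0.644 0.204 0.06 ]
 [0.553 0.207 0.059]
 [0.644 0.207 0.061]
 [0.552 0.21  0.06 ]
 [0.551 0.215 0.058]
 [0.551 0.217 0.06 ]]
green [[ 0.5828 -0.1658  0.06  ]
 [ 0.6103 -0.1445  0.0703]
 [ 0.6332 -0.1209  0.0734]] ((608.129638671875, -144.02418518066406), (55.337066650390625, 47.259132385253906), 79.53914642333984)
g [ 0.63921261 -0.11054469  0.07522914] ((612.57568359375, -139.9644012451172), (57.55653381347656, 46.6501579284668), 81.83540344238281)
o [ 0.6225604  -0.19527055  0.07673747] ((596.431396484375, -226.13656616210938), (58.16639709472656, 47.84330368041992), 79.14579010009766)
0.0006465427183441896
```

play_rows --pt "0 0 -0.183 0 0 0 0.085" --pt "0 0 -0.183 0 0 0 0.085" --pt "0 0 -0.183 0 0 0 0.085" --pt "0 0 -0.183 0 0 0 0.085" --pt "0 0 -0.183 0 0 0 0.085" --pt "0 0 -0.183 0 0 0 0.085" --pt "0 0 -0.183 0 0 0 0.085" --pt "0 0 -0.183 0 0 0 0.085" --pt "0 0 0 -0.0265 -0.0427 0 0.085" --pt "0 0 0 -0.0265 -0.0427 0 0.085" --pt "0 0 0 -0.0265 -0.0427 0 0.085" --pt "0 0 0 -0.0265 -0.0427 0 0.085" --pt "0 0 0 0 0 0 0.085" --pt "0 0 0 0 0 0 0.085"

```text
time_s: 1.9
tcp_pos: [0.5128, 0.1811, 0.2311]
orientation: [3.141, 0.0, -0.106]
wrist_force: [-0.5, 0.3, 0.4]
gripper_width: 0.995
```

```bash
cat >> m.py <<'E'
def go(xyz,yaw=None):
    """shift in tool axes (after the turn) and turn about tool z to reach world xyz, yaw"""
    o=get_obs(); R=Ro.from_euler('xyz',o['orientation']); y0=o['orientation'][2]
    print('tcp',o['tcp_pos'].round(4),'rpy',o['orientation'].round(4),'F',o['wrist_force'].round(1),'M',o['moment'].round(2),'w',round(o['gripper_width'],3),'t',o['time_s'])
    y=y0 if yaw is None else yaw
    T=Ro.from_euler('xyz',[np.pi,0,y]); print('turn',(R.inv()*T).as_rotvec().round(4),'shift',T.inv().apply(np.array(xyz)-o['tcp_pos']).round(4))
E
python3 - <<'E'
from m import *
c=cam('wrist'); X=cloud(c); hsv=cv2.cvtColor(c['color'],cv2.COLOR_BGR2HSV)
cv2.imwrite('pics/w1.png',cv2.resize(c['color'],(800,600)))
h=(X[...,2]>.05)&(X[...,2]<.066)&(abs(X[...,0]-.51)<.045)&(abs(X[...,1]-.18)<.03)
P=X[h];print(len(P))
for lo in np.arange(.48,.66,.008):
    S=X[(X[...,2]>.045)&(X[...,2]<.066)&(abs(X[...,0]-lo)<.004)&(abs(X[...,1]-.178+.107*(lo-.51))<.016)]
    if len(S)>5:
        T=S[S[:,2]>np.percentile(S[:,2],70)]
        print(lo.round(3),len(S),S[:,1].min().round(4),S[:,1].max().round(4),'top',T.mean(0).round(4))
go([.5125,.181,.0293],-.107)
E
```

```text
1135
0.488 41 0.1719 0.1923 top [0.4907 0.181  0.0576]
0.496 119 0.1711 0.1926 top [0.4958 0.182  0.0583]
0.504 123 0.1704 0.1924 top [0.5038 0.1816 0.0582]
0.512 131 0.1696 0.1915 top [0.512  0.1807 0.0582]
0.52 129 0.1689 0.1906 top [0.52   0.1799 0.0582]
0.528 133 0.168 0.1896 top [0.5282 0.1787 0.0582]
0.536 159 0.165 0.1904 top [0.5372 0.1782 0.0598]
0.544 132 0.1591 0.1902 top [0.5458 0.1738 0.06  ]
0.552 142 0.1586 0.1895 top [0.5499 0.1743 0.0588]
0.56 101 0.1683 0.1836 top [0.5598 0.1764 0.0553]
0.568 122 0.1566 0.1865 top [0.5704 0.1738 0.0588]
0.576 142 0.1562 0.1866 top [0.5744 0.173  0.064 ]
0.584 125 0.1637 0.1834 top [0.5837 0.1738 0.0552]
0.592 157 0.1618 0.1851 top [0.592 0.173 0.055]
0.6 148 0.161 0.1843 top [0.5998 0.1726 0.0552]
0.608 155 0.1608 0.1835 top [0.6079 0.1717 0.0552]
0.616 130 0.1633 0.1816 top [0.6158 0.1707 0.0553]
0.624 126 0.1632 0.1784 top [0.6244 0.1701 0.0553]
0.632 116 0.1632 0.1775 top [0.6324 0.1693 0.055 ]
0.64 213 0.1485 0.1798 top [0.6404 0.1601 0.0609]
0.648 87 0.1631 0.1783 top [0.6464 0.1692 0.0541]
0.656 15 0.1645 0.1717 top [0.6526 0.1679 0.0517]
tcp [0.513  0.1806 0.2312] rpy [ 3.1412e+00  2.0000e-04 -1.0730e-01] F [-0.2 -0.2  0.2] M [ 0.02 -0.02 -0.01] w 0.994 t 1.95
turn [ 0.0004  0.0002 -0.0003] shift [-0.0005 -0.0003  0.2019]
```

View pics/w1.png

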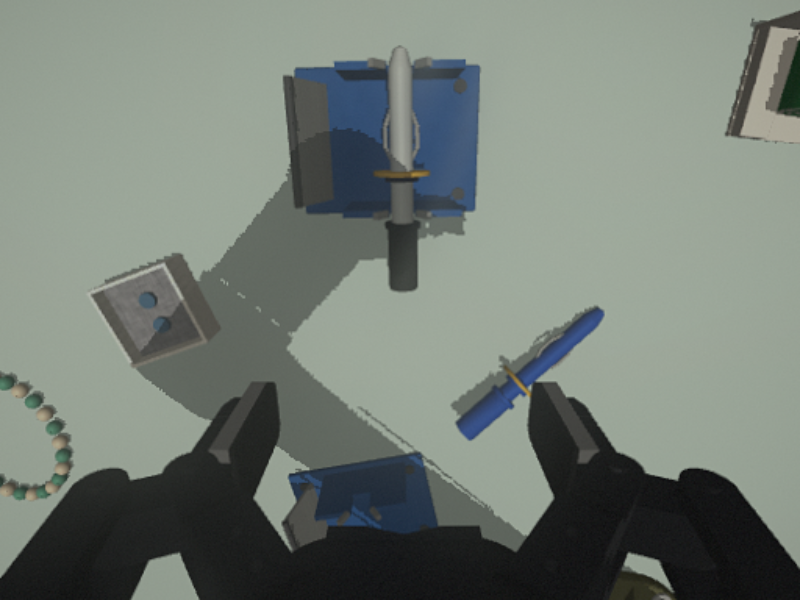

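The wrist picture (800-scale) shows the aluminium spindle in the far dispenser: handle (402,255), disc (402,173), nose (400,50), yaw about −0.097. Going down onto the handle.

play_rows --pt "0 0 -0.01 -0.0005 0 0.04 0.085" --pt "0 0 0 0 0 0.04 0.085" --pt "0 0 0 0 0 0.04 0.085" --pt "0 0 0 0 0 0.03 0.085" --pt "0 0 0 0 0 0.02 0.07" --pt "0 0 0 0 0 0.015 0.06" --pt "0 0 0 0 0 0.01 0.05" --pt "0 0 0 0 0 0.0069 0.04" --pt "0 0 0 0 0 0 0.035" --pt "0 0 0 0 0 0 0.03" --pt "0 0 0 0 0 0 0.026" --pt "0 0 0 0 0 0 0.024" --force 20

```text
time_s: 3.45
tcp_pos: [0.5124, 0.1813, 0.0297]
orientation: [-3.141, -0.0, -0.097]
wrist_force: [0.1, -0.1, 0.1]
gripper_width: 0.282
```

play_rows --pt "0 0 0 0 0 0 0.022" --pt "0 0 0 0 0 0 0.018" --pt "0 0 0 0 0 0 0.01" --pt "0 0 0 0 0 0 0.01" --pt "0 0 0 0 0 0 0.01" --force 20

```text
time_s: 4.08
tcp_pos: [0.5124, 0.1813, 0.0295]
orientation: [-3.141, -0.0, -0.097]
wrist_force: [1.3, 0.8, 2.1]
gripper_width: 0.246
```

```bash
python3 - <<'E'
from m import *
go([.5125,.1808,.0293],-.097)
E
```

```text
tcp [0.5124 0.1813 0.0295] rpy [-3.1413e+00 -2.0000e-04 -9.6700e-02] F [1.3 0.8 2.1] M [0.32 0.05 0.08] w 0.246 t 4.075
turn [-0.0003 -0.0002  0.0003] shift [0.0002 0.0005 0.0002]
```

play_rows --pt "0 0 0 0 0 0 0.005" --pt "0 0 0 0 0 0 0.005" --pt "0 0 0 0 0 0 0.005" --pt "0 0 0 0 0 -0.004 0.005" --pt "0 0 0 0 0 -0.008 0.005" --pt "0 0 0 0 0 -0.01 0.005" --pt "0 0 0 0 0 -0.015 0.005" --pt "0 0 0 0 0 -0.02 0.005" --pt "0 0 0 0 0 -0.02 0.005" --pt "0 0 0 0 0 -0.013 0.005" --pt "0 0 0 0 0 0 0.005" --pt "0 0 0 0 0 0 0.005" --force 100

```text
time_s: 5.58
tcp_pos: [0.5118, 0.181, 0.1185]
orientation: [3.141, 0.001, -0.097]
wrist_force: [-0.1, 0.1, -2.4]
gripper_width: 0.226
```

```bash
cat >> m.py <<'E'
def rod(c,X=None):
    """rod tops in tool coordinates"""
    o=get_obs(); X=cloud(c) if X is None else X
    T=Ro.from_euler('xyz',o['orientation']); P=(X-o['tcp_pos'])@T.as_matrix()
    g=grasp_offset
    for lo in np.arange(-.02,.15,.01):
        S=P[(abs(P[...,0]-lo)<.004)&(abs(P[...,1])<.016)&(abs(P[...,2]+g)<.022)]
        if len(S)>5:
            Q=S[S[:,2]<np.percentile(S[:,2],30)]
            print('x %.3f n %d  y %.4f..%.4f top y %.4f z-from-grasp %.4f'%(lo,len(S),S[:,1].min(),S[:,1].max(),Q[:,1].mean(),-Q[:,2].mean()-g))
E
python3 - <<'E'
from m import *
c=cam('wrist'); X=cloud(c); rod(c,X)
cv2.imwrite('pics/w2.png',cv2.resize(c['color'],(800,600)))
go([.45,-.11,.10],-.17)
hsv=cv2.cvtColor(c['color'],cv2.COLOR_BGR2HSV)
E
```

```text
x -0.020 n 379  y -0.0095..0.0105 top y 0.0004 z-from-grasp 0.0095
x -0.010 n 628  y -0.0111..0.0121 top y 0.0007 z-from-grasp 0.0139
x 0.000 n 752  y -0.0107..0.0117 top y 0.0005 z-from-grasp 0.0162
x 0.010 n 1679  y -0.0160..0.0160 top y -0.0002 z-from-grasp 0.0163
x 0.020 n 537  y -0.0111..0.0129 top y 0.0007 z-from-grasp 0.0094
x 0.030 n 1058  y -0.0123..0.0134 top y 0.0008 z-from-grasp 0.0095
x 0.040 n 590  y -0.0075..0.0084 top y 0.0006 z-from-grasp 0.0066
x 0.050 n 620  y -0.0076..0.0082 top y 0.0003 z-from-grasp 0.0065
x 0.060 n 986  y -0.0160..0.0158 top y -0.0000 z-from-grasp 0.0177
x 0.070 n 747  y -0.0092..0.0095 top y 0.0001 z-from-grasp 0.0064
x 0.080 n 1072  y -0.0122..0.0122 top y 0.0001 z-from-grasp 0.0061
x 0.090 n 1112  y -0.0124..0.0121 top y -0.0001 z-from-grasp 0.0060
x 0.100 n 1127  y -0.0116..0.0115 top y -0.0002 z-from-grasp 0.0059
x 0.110 n 980  y -0.0080..0.0075 top y -0.0002 z-from-grasp 0.0061
tcp [0.5118 0.181  0.1183] rpy [ 3.1407e+00  1.6000e-03 -9.6900e-02] F [ 0.8 -0.3 -2.1] M [-0.02  0.06  0.01] w 0.226 t 5.625
turn [0.001  0.0015 0.0731] shift [-0.0117  0.2972  0.0183]
```

play_rows --pt "0 0 0.02 0 0 -0.03 0.005" --pt "0 0 0.02 0 0 -0.03 0.005" --pt "0 0 0.02 0 0.02 -0.03 0.005" --pt "0 0 0.013 0 0.04 -0.03 0.005" --pt "0 0 0 0.001 0.045 -0.012 0.005" --pt "0 0 0 0 0.05 0 0.005" --pt "0 0 0 0 0.05 0 0.005" --pt "0 0 0 0 0.035 0 0.005" --pt "0 0 0 0 0.0145 0 0.005" --pt "0 0 0 0 0 0 0.005" --pt "0 0 0 0 0 0 0.005"

```text
time_s: 7.0
tcp_pos: [0.4716, -0.0693, 0.2509]
orientation: [3.142, 0.001, -0.169]
wrist_force: [-0.1, 0.2, -2.0]
gripper_width: 0.226
```

```bash
python3 - <<'E'
from m import *
c=cam('wrist'); X=cloud(c); hsv=cv2.cvtColor(c['color'],cv2.COLOR_BGR2HSV)
cv2.imwrite('pics/w3.png',cv2.resize(c['color'],(800,600)))
import pickle; pickle.dump(c,open('w3.pkl','wb'))
go([.45,-.11,.10],-.17)
g=(cv2.inRange(hsv,(50,80,20),(90,255,255))>0)&(X[...,2]>.02)&(X[...,2]<.085)
P=X[g]; print(len(P),np.percentile(P,[1,50,99],0).round(4)); T=P[P[:,2]>.055]
print('rect',cv2.minAreaRect(T[:,:2].astype(np.float32)*1000))
w=(hsv[...,1]<60)&(hsv[...,2]>90)&(X[...,2]>.008)&(X[...,2]<.06)&(X[...,1]<-.05)
print('white',len(X[w]),cv2.minAreaRect(X[w][:,:2].astype(np.float32)*1000))
E
```

```text
tcp [ 0.4716 -0.0691  0.251 ] rpy [ 3.1416e+00  7.0000e-04 -1.6870e-01] F [-0.4  0.3 -0.7] M [0.02 0.05 0.05] w 0.225 t 7.05
turn [0.     0.0007 0.0013] shift [-0.0144  0.0439  0.151 ]
2690 [[ 0.583  -0.1747  0.055 ]
 [ 0.6087 -0.1431  0.0693]
 [ 0.6332 -0.1176  0.0734]]
rect ((607.7254028320312, -144.20785522460938), (59.571964263916016, 48.14415740966797), 80.29926300048828)
white 1865 ((570.1168823242188, -268.27227783203125), (325.5116271972656, 114.06216430664062), 63.119476318359375)
```

View pics/w3.png

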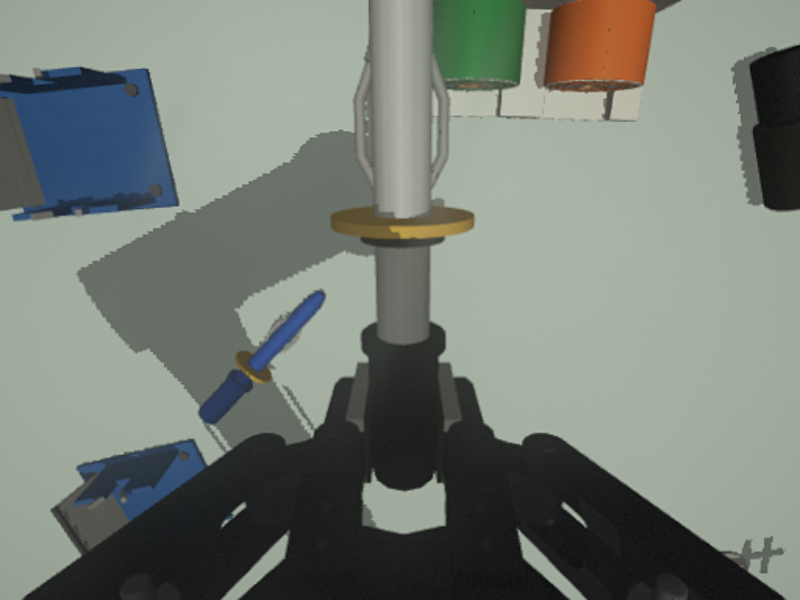

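The spindle is level in the grip. The tray's open end is at the top, at (540,115), with the green roll face at (480,85) and orange at (600,85) (800-scale). Next is a cylinder-axis fit over the views.

```bash
python3 - <<'E'
from m import *
import pickle
from scipy.optimize import least_squares
al={}
for n in['wrist','w3','scene','side']:
  c=pickle.load(open(n+'.pkl','rb')); X=cloud(c); hsv=cv2.cvtColor(c['color'],cv2.COLOR_BGR2HSV)
  for nm,lo,hi in(('g',(50,80,20),(90,255,255)),('o',(3,130,60),(15,255,255))):
    m=((cv2.inRange(hsv,lo,hi)>0)&(X[...,2]>.02)&(X[...,2]<.085)&(X[...,0]>.55)&(X[...,0]<.66)&(X[...,1]<-.08)).astype(np.uint8)
    m=cv2.erode(m,np.ones((3,3)))>0
    P=X[m]
    if len(P)<60: continue
    def f(p,P=P):
        y=P[:,1]-p[0]-np.tan(p[1])*(P[:,0]-.61); return np.hypot(y*np.cos(p[1]),P[:,2]-p[2])-.035
    r=least_squares(f,[P[:,1].mean(),-.17,.039],loss='soft_l1',f_scale=.001)
    ca=np.array([np.cos(r.x[1]),np.sin(r.x[1])]); t=(P[:,:2]-[.61,r.x[0]])@ca
    print(n,nm,len(P),'y@.61 %.4f yaw %.3f z %.4f'%tuple(r.x),'rms',np.std(r.fun).round(4),'along',np.percentile(t,[0,2,98,100]).round(4))
c=pickle.load(open('w3.pkl','rb')); X=cloud(c)
# tray front edge of floor (white) in w3
hsv=cv2.cvtColor(c['color'],cv2.COLOR_BGR2HSV)
for u in range(300,410,10):
    v=np.arange(40,80); z=X[v,u,2]; k=np.where(z>.0028)[0]
    if len(k): print(u,v[k[-1]],X[v[k[-1]],u].round(4))
o=dict(c=c); 
E
```

```text
wrist g 2556 y@.61 -0.1440 yaw -0.201 z 0.0371 rms 0.0007 along [-0.0245 -0.0233  0.0198  0.021 ]
w3 g 2389 y@.61 -0.1438 yaw -0.194 z 0.0371 rms 0.0007 along [-0.0248 -0.0236  0.0192  0.0213]
w3 o 3005 y@.61 -0.2342 yaw -0.189 z 0.0370 rms 0.0007 along [-0.0402 -0.0391  0.0045  0.0066]
scene g 180 y@.61 -0.1413 yaw -0.196 z 0.0369 rms 0.0017 along [-0.0189 -0.0164  0.0208  0.0242]
scene o 179 y@.61 -0.2306 yaw -0.153 z 0.0368 rms 0.0017 along [-0.0344 -0.0324  0.0072  0.0079]
side g 95 y@.61 -0.1435 yaw -0.207 z 0.0343 rms 0.0022 along [-0.0228 -0.0221  0.0104  0.0107]
side o 68 y@.61 -0.2321 yaw -0.199 z 0.0335 rms 0.0022 along [-0.0388 -0.037  -0.0026 -0.0019]
300 69 [ 0.5697 -0.1406  0.0046]
310 72 [ 0.5641 -0.1529  0.0036]
320 74 [ 0.5595 -0.1633  0.0125]
330 74 [ 0.5575 -0.1755  0.0131]
340 74 [ 0.5554 -0.1873  0.0151]
350 74 [ 0.5534 -0.2033  0.003 ]
360 75 [ 0.5501 -0.2156  0.0039]
370 76 [ 0.5469 -0.2282  0.0042]
380 76 [ 0.5448 -0.2412  0.0034]
390 76 [ 0.5431 -0.2487  0.0155]
400 77 [ 0.5395 -0.2659  0.0054]
```

play_rows --pt "0 0 0.033 0 0 0 0.005" --pt "0 0 0 -0.015 0.022 0 0.005" --pt "0 0 0 -0.016 0.0247 0 0.005" --pt "0 0 0 0 0 0.03 0.005" --pt "0 0 0 0 0 0.04 0.005" --pt "0 0 0 0 0 0.04 0.005" --pt "0 0 0 0 0 0.04 0.005" --pt "0 0 0 0 0 0.03 0.005" --pt "0 0 0 0 0 0.02 0.005" --pt "0 0 0 0 0 0.015 0.005" --pt "0 0 0 0 0 0.01 0.005" --pt "0 0 0 0 0 0.0055 0.005" --pt "0 0 0 0 0 0 0.005" --pt "0 0 0 0 0 0 0.005"

```text
time_s: 8.8
tcp_pos: [0.4321, -0.1095, 0.0216]
orientation: [-3.141, -0.001, -0.203]
wrist_force: [-0.6, -0.4, -1.5]
gripper_width: 0.23
```

```bash
python3 - <<'E'
from m import *
go([.4319,-.1086,.0205],-.202)
w=cam('wrist'); s=cam('side')
hsv=cv2.cvtColor(w['color'],cv2.COLOR_BGR2HSV)
a=cv2.resize(w['color'][:150,156:356],(800,600),interpolation=cv2.INTER_CUBIC)
b=cv2.resize(s['color'][140:215,190:290],(800,600),interpolation=cv2.INTER_CUBIC)
cv2.imwrite('pics/ins.png',np.hstack([cv2.resize(a,(400,300)),cv2.resize(b,(400,300))]))
E
```

```text
tcp [ 0.4321 -0.1095  0.0216] rpy [-3.1415e+00 -1.0000e-03 -2.0280e-01] F [-0.6 -0.4 -1.5] M [ 0.06  0.01 -0.03] w 0.23 t 8.8
turn [-0.0001 -0.001  -0.0008] shift [-0.0004 -0.0008  0.0011]
```

View pics/ins.png

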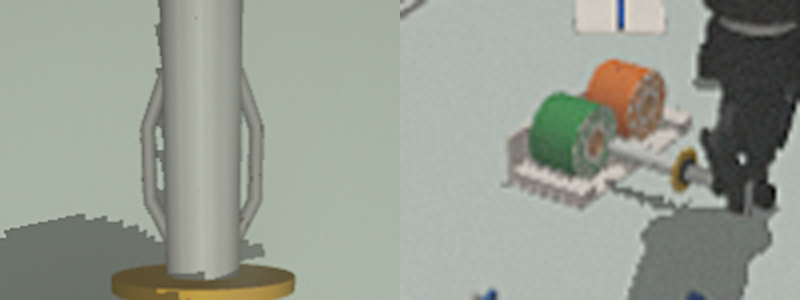

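Side crop: the nose at (615,150) points straight at the green bore (597,145). Feeding in slowly.

play_rows --pt "0 0 0 0 -0.0008 0.001 0.005" --pt "0 0 0 0.005 0 0 0.005" --pt "0 0 0 0.005 0 0 0.005" --pt "0 0 0 0.004 0 0 0.005" --pt "0 0 0 0.004 0 0 0.005" --pt "0 0 0 0.004 0 0 0.005" --pt "0 0 0 0.004 0 0 0.005" --pt "0 0 0 0.004 0 0 0.005" --pt "0 0 0 0 0 0 0.005"

```text
time_s: 10.02
tcp_pos: [0.4613, -0.1148, 0.0198]
orientation: [3.141, 0.0, -0.203]
wrist_force: [0.9, 1.1, -2.3]
gripper_width: 0.226
```

play_rows --pt "0 0 0 0.003 0 0 0.005" --pt "0 0 0 0.003 0 0 0.005" --pt "0 0 0 0.003 0 0 0.005" --pt "0 0 0 0.003 0 0 0.005" --pt "0 0 0 0 0 0 0.005"

```text
time_s: 10.65
tcp_pos: [0.4731, -0.1172, 0.0198]
orientation: [3.141, 0.0, -0.203]
wrist_force: [-0.7, -0.2, -1.8]
gripper_width: 0.228
```

```bash
python3 - <<'E'
from m import *
t=-.0255-.144+.03
go([.4735,-.1168,.0205],-.202)
w=cam('wrist'); X=cloud(w); hsv=cv2.cvtColor(w['color'],cv2.COLOR_BGR2HSV)
o=get_obs(); T=Ro.from_euler('xyz',o['orientation']).as_matrix(); P=(X-o['tcp_pos'])@T
rod(w,X)
g=(cv2.inRange(hsv,(50,80,20),(90,255,255))>0)&(X[...,2]>.02)&(X[...,2]<.085); print('green tool x',np.percentile(P[g],[1,99],0).round(4) if g.any() else None)
y=(cv2.inRange(hsv,(16,110,80),(32,255,255))>0)&(abs(P[...,1])<.022)&(abs(P[...,2]+.0187)<.03); print('disc',np.percentile(P[y],[1,50,99],0).round(4))
E
```

```text
tcp [ 0.4731 -0.1172  0.0198] rpy [ 3.1415e+00  2.0000e-04 -2.0290e-01] F [-0.7 -0.2 -1.8] M [0.04 0.07 0.01] w 0.228 t 10.65
turn [ 0.0001  0.0002 -0.0009] shift [ 0.0003 -0.0005 -0.0007]
x -0.020 n 378  y -0.0094..0.0106 top y 0.0007 z-from-grasp 0.0093
x -0.010 n 618  y -0.0109..0.0120 top y 0.0005 z-from-grasp 0.0139
x 0.000 n 736  y -0.0105..0.0119 top y 0.0008 z-from-grasp 0.0157
x 0.010 n 1672  y -0.0160..0.0160 top y -0.0001 z-from-grasp 0.0161
x 0.020 n 535  y -0.0110..0.0131 top y 0.0008 z-from-grasp 0.0092
x 0.030 n 1059  y -0.0123..0.0136 top y 0.0009 z-from-grasp 0.0094
x 0.040 n 591  y -0.0073..0.0086 top y 0.0009 z-from-grasp 0.0063
x 0.050 n 628  y -0.0074..0.0084 top y 0.0008 z-from-grasp 0.0064
x 0.060 n 877  y -0.0159..0.0159 top y 0.0004 z-from-grasp 0.0177
x 0.070 n 740  y -0.0091..0.0092 top y 0.0004 z-from-grasp 0.0061
x 0.080 n 1067  y -0.0122..0.0124 top y 0.0003 z-from-grasp 0.0058
x 0.090 n 1128  y -0.0122..0.0123 top y 0.0000 z-from-grasp 0.0057
x 0.100 n 1128  y -0.0114..0.0115 top y -0.0001 z-from-grasp 0.0057
x 0.110 n 2035  y -0.0160..0.0159 top y -0.0005 z-from-grasp 0.0086
green tool x [[ 0.1121 -0.0348 -0.0325]
 [ 0.1135  0.0179 -0.0008]]
disc [[ 0.0615 -0.0185 -0.0377]
 [ 0.0637 -0.0038 -0.0327]
 [ 0.0645  0.0184 -0.0061]]
```

play_rows --pt "0 0 0 0.003 0 -0.0005 0.005" --pt "0 0 0 0.003 0 0 0.005" --pt "0 0 0 0.002 0 0 0.005" --pt "0 0 0 0.002 0 0 0.005" --pt "0 0 0 0.002 0 0 0.005" --pt "0 0 0 0.002 0 0 0.005" --pt "0 0 0 0.002 0 0 0.005" --pt "0 0 0 0.002 0 0 0.005" --pt "0 0 0 0.002 0 0 0.005"

```text
time_s: 11.82
tcp_pos: [0.4926, -0.1212, 0.0203]
orientation: [3.142, 0.0, -0.203]
wrist_force: [-0.5, 0.7, -1.9]
gripper_width: 0.228
```

play_rows --pt "0 0 0 0.002 0 0 0.005" --pt "0 0 0 0.002 0 0 0.005" --pt "0 0 0 0.002 0 0 0.005" --pt "0 0 0 0.002 0 0 0.005" --pt "0 0 0 0.002 0 0 0.005" --pt "0 0 0 0.002 0 0 0.005"

```text
time_s: 12.58
tcp_pos: [0.5045, -0.1236, 0.0204]
orientation: [-3.142, -0.0, -0.203]
wrist_force: [-2.0, 0.7, -1.6]
gripper_width: 0.225
```

```bash
cat > near.py <<'E'
from m import *
go([.5,-.12,.0205],-.202)
w=cam('wrist'); X=cloud(w); hsv=cv2.cvtColor(w['color'],cv2.COLOR_BGR2HSV)
o=get_obs(); T=Ro.from_euler('xyz',o['orientation']).as_matrix(); P=(X-o['tcp_pos'])@T
print('axial F',(T.T@o['wrist_force']).round(2))
g=(cv2.inRange(hsv,(50,80,20),(90,255,255))>0)&(X[...,2]>.02)&(X[...,2]<.2)&(P[...,0]<.2); print('green tool',np.percentile(P[g],[1,50,99],0).round(4) if g.any() else None)
y=(cv2.inRange(hsv,(16,110,80),(32,255,255))>0)&(abs(P[...,1])<.022)&(abs(P[...,2]+.0187)<.03); print('disc',np.percentile(P[y],[1,50,99],0).round(4))
import sys
if len(sys.argv)>1: cv2.imwrite(sys.argv[1],cv2.resize(w['color'],(800,600)))
E
python3 near.py
```

```text
tcp [ 0.5045 -0.1236  0.0204] rpy [-3.1416e+00 -1.0000e-04 -2.0280e-01] F [-2.   0.7 -1.6] M [0.34 0.62 0.09] w 0.225 t 12.575
turn [-0.     -0.0001 -0.0008] shift [-0.0052 -0.0026 -0.0001]
axial F [-0.89 -1.03  2.05]
green tool [[ 0.0874 -0.0311 -0.0525]
 [ 0.0987 -0.0011 -0.0486]
 [ 0.1099  0.0295 -0.0298]]
disc [[ 0.0612 -0.0185 -0.0374]
 [ 0.0633 -0.0039 -0.0328]
 [ 0.0641  0.0184 -0.0056]]
```

play_rows --pt "0 0 0 0.002 0 0 0.005" --pt "0 0 0 0.002 0 0 0.005" --pt "0 0 0 0.002 0 0 0.005" --pt "0 0 0 0.002 0 0 0.005" --pt "0 0 0 0.002 0 0 0.005" --pt "0 0 0 0.002 0 0 0.005"

```text
time_s: 13.38
tcp_pos: [0.5161, -0.1261, 0.0203]
orientation: [3.142, 0.0, -0.203]
wrist_force: [-2.5, 1.1, -1.6]
gripper_width: 0.226
```

```bash
python3 near.py
```

```text
tcp [ 0.5161 -0.1261  0.0203] rpy [ 3.1415e+00  2.0000e-04 -2.0280e-01] F [-2.5  1.1 -1.6] M [0.45 0.6  0.06] w 0.226 t 13.375
turn [ 0.0001  0.0002 -0.0008] shift [-0.017  -0.0027 -0.0002]
axial F [-1.09 -1.44  1.61]
green tool [[ 0.077  -0.0311 -0.0527]
 [ 0.0938 -0.0008 -0.049 ]
 [ 0.1094  0.0295 -0.0308]]
disc [[ 0.0611 -0.0185 -0.0375]
 [ 0.0635 -0.0034 -0.0321]
 [ 0.0642  0.0189 -0.0058]]
```

play_rows --pt "0 0 0 0.002 0 0 0.005" --pt "0 0 0 0.002 0 0 0.005" --pt "0 0 0 0.002 0 0 0.005" --pt "0 0 0 0.001 0 0 0.005" --pt "0 0 0 0.001 0 0 0.005" --pt "0 0 0 0 0 0 0.005"

```text
time_s: 14.18
tcp_pos: [0.524, -0.1277, 0.0204]
orientation: [3.142, -0.0, -0.203]
wrist_force: [-1.4, 1.2, -1.7]
gripper_width: 0.224
```

```bash
python3 near.py
```

```text
tcp [ 0.524  -0.1277  0.0204] rpy [ 3.1416e+00 -2.0000e-04 -2.0280e-01] F [-1.4  1.2 -1.7] M [0.38 0.38 0.01] w 0.224 t 14.175
turn [ 0.     -0.0002 -0.0008] shift [-0.0251 -0.0027 -0.0001]
axial F [-1.18 -0.98  2.25]
green tool [[ 0.0693 -0.0312 -0.0526]
 [ 0.0907 -0.0009 -0.0489]
 [ 0.1094  0.0294 -0.0305]]
disc [[ 0.0613 -0.0176 -0.0373]
 [ 0.0632  0.0006 -0.034 ]
 [ 0.0644  0.0185 -0.0233]]
```

play_rows --pt "0 0 0 0.001 0 0 0.005" --pt "0 0 0 0.001 0 0 0.005" --pt "0 0 0 0.001 0 0 0.005" --pt "0 0 0 0 0 0 0.005"

```text
time_s: 14.72
tcp_pos: [0.527, -0.1283, 0.0204]
orientation: [3.142, -0.0, -0.203]
wrist_force: [-0.5, 0.0, -2.0]
gripper_width: 0.228
```

play_rows --pt "0 0 0 0.0007 0 0 0.005" --pt "0 0 0 0 0 0 0.005"

```text
time_s: 14.98
tcp_pos: [0.5273, -0.1284, 0.0202]
orientation: [3.141, 0.001, -0.203]
wrist_force: [-3.0, 1.9, -1.5]
gripper_width: 0.229
```

```bash
python3 near.py
```

```text
tcp [ 0.5273 -0.1284  0.0202] rpy [ 3.1415e+00  6.0000e-04 -2.0280e-01] F [-3.   1.9 -1.5] M [0.54 0.91 0.1 ] w 0.229 t 14.975
turn [ 0.0001  0.0006 -0.0008] shift [-0.0284 -0.0027 -0.0003]
axial F [-3.03 -0.36  1.36]
green tool [[ 0.0659 -0.0312 -0.0528]
 [ 0.0893 -0.0009 -0.0492]
 [ 0.1092  0.0293 -0.0308]]
disc [[ 0.0608 -0.006  -0.0379]
 [ 0.0613  0.0015 -0.0363]
 [ 0.0616  0.01   -0.034 ]]
```

play_rows --pt "0 0 0 0.0007 0 0 0.005" --pt "0 0 0 0 0 0 0.005"

```text
time_s: 15.28
tcp_pos: [0.5278, -0.1285, 0.0201]
orientation: [3.141, 0.001, -0.203]
wrist_force: [-4.0, 2.2, -2.0]
gripper_width: 0.226
```

play_rows --pt "0 0 0 0.0007 0 0 0.005" --pt "0 0 0 0 0 0 0.005"

```text
time_s: 15.52
tcp_pos: [0.5283, -0.1286, 0.0201]
orientation: [3.141, 0.002, -0.203]
wrist_force: [-4.8, 1.8, -1.0]
gripper_width: 0.228
```

play_rows --pt "0 0 0 0.0005 0 0 0.005" --pt "0 0 0 0 0 0 0.005"

```text
time_s: 15.78
tcp_pos: [0.5285, -0.1287, 0.02]
orientation: [3.141, 0.002, -0.203]
wrist_force: [-5.6, 1.6, -0.3]
gripper_width: 0.228
```

play_rows --pt "0 0 0 0.0007 0 0 0.005" --pt "0 0 0 0 0 0 0.005"

```text
time_s: 16.02
tcp_pos: [0.5289, -0.1288, 0.0199]
orientation: [3.141, 0.003, -0.203]
wrist_force: [-6.6, 2.7, 0.3]
gripper_width: 0.223
```

play_rows --pt "0 0 0 0.0007 0 0 0.005" --pt "0 0 0 0 0 0 0.005"

```text
time_s: 16.27
tcp_pos: [0.5292, -0.1289, 0.0198]
orientation: [3.141, 0.004, -0.203]
wrist_force: [-8.7, 3.7, 0.8]
gripper_width: 0.227
```

```bash
python3 near.py pics/snug.png; python3 - <<'E'
import cv2
from m import *
a=cv2.imread('pics/snug.png')[0:300,200:600]; s=cam('scene')
b=cv2.resize(s['color'][205:280,140:240],(400,300),interpolation=cv2.INTER_CUBIC)
cv2.imwrite('pics/snug2.png',np.hstack([a,b]))
E
```

```text
tcp [ 0.5292 -0.1289  0.0198] rpy [ 3.1411  0.0037 -0.2028] F [-8.7  3.7  0.8] M [1.23 2.88 0.26] w 0.227 t 16.275
turn [ 0.0004  0.0037 -0.0008] shift [-0.0304 -0.0029 -0.0007]
axial F [-9.49 -1.69 -0.56]
green tool [[ 0.0638 -0.0312 -0.0535]
 [ 0.0883 -0.001  -0.0499]
 [ 0.1087  0.0291 -0.0317]]Traceback (most recent call last):
  File "near.py", line 7, in <module>
    y=(cv2.inRange(hsv,(16,110,80),(32,255,255))>0)&(abs(P[...,1])<.022)&(abs(P[...,2]+.0187)<.03); print('disc',np.percentile(P[y],[1,50,99],0).round(4))
                                                                                                                 ~~~~~~~~~~~~~^^^^^^^^^^^^^^^^^^
    return _quantile_unchecked(
        a, q, axis, out, overwrite_input, method, keepdims, weights)
    return _ureduce(a,
                    func=_quantile_ureduce_func,
    ...<5 lines>...
                    overwrite_input=overwrite_input,
                    method=method)
    r = func(a, **kwargs)
    result = _quantile(arr,
                       quantiles=q,
    ...<2 lines>...
                       out=out,
                       weights=wgt)
    slices_having_nans = np.isnan(arr[-1, ...])
                                  ~~~^^^^^^^^^
IndexError: index -1 is out of bounds for axis 0 with size 0
[ WARN:0@0.349] global loadsave.cpp:275 findDecoder imread_('pics/snug.png'): can't open/read file: check file path/integrity
Traceback (most recent call last):
TypeError: 'NoneType' object is not subscriptable
```

play_rows --pt "0 0 0 -0.001 0 0 0.005" --pt "0 0 0 -0.001 0 0 0.005" --pt "0 0 0 -0.001 0 0 0.005" --pt "0 0 0 0 0 0 0.005" --pt "0 0 0 0 0 0 0.005" --force 120

```text
time_s: 16.95
tcp_pos: [0.5279, -0.1285, 0.0205]
orientation: [3.141, -0.0, -0.203]
wrist_force: [-2.5, 0.2, -2.1]
gripper_width: 0.223
```

```bash
sed -i "s/print('disc'/if y.any(): print('disc'/; s/; if y/\nif y/" near.py; python3 near.py pics/snug.png; python3 - <<'E'
import cv2
from m import *
a=cv2.imread('pics/snug.png')[0:300,200:600]; s=cam('scene')
b=cv2.resize(s['color'][205:280,140:240],(400,300),interpolation=cv2.INTER_CUBIC)
cv2.imwrite('pics/snug2.png',np.hstack([a,b]))
E
```

```text
tcp [ 0.5279 -0.1285  0.0205] rpy [ 3.1415e+00 -2.0000e-04 -2.0280e-01] F [-2.5  0.2 -2.1] M [0.21 0.79 0.12] w 0.223 t 16.95
turn [ 0.0001 -0.0002 -0.0008] shift [-0.0291 -0.0027 -0.    ]
axial F [-2.07  0.24  2.01]
green tool [[ 0.0654 -0.0312 -0.0526]
 [ 0.0891 -0.0009 -0.049 ]
 [ 0.1092  0.0294 -0.0305]]
disc [[ 0.0593 -0.0026 -0.038 ]
 [ 0.0608  0.0027 -0.0364]
 [ 0.0611  0.0097 -0.0306]]
```

View pics/snug2.png

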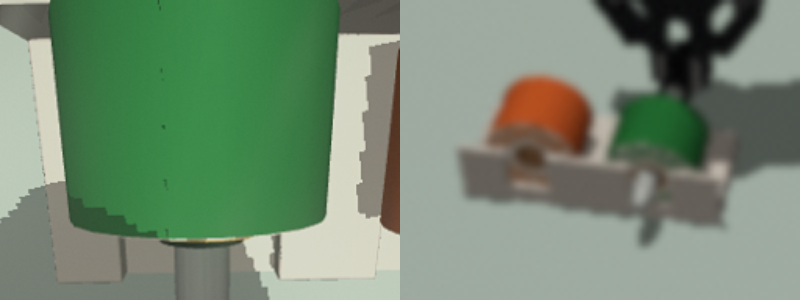

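The roll hides the disc except for a sliver of yellow at (200,240), so it is snug. In the scene crop the nose pokes through the notch at (645,185), and orange is untouched. Lifting gently.

play_rows --pt "0 0 0 0 0 -0.002 0.005" --pt "0 0 0 0 0 -0.002 0.005" --pt "0 0 0 0 0 -0.002 0.005" --pt "0 0 0 0 0 -0.004 0.005" --pt "0 0 0 0 0 -0.006 0.005" --pt "0 0 0 0 0 -0.01 0.005" --pt "0 0 0 0 0 -0.012 0.005" --pt "0 0 0 0 0 -0.015 0.005" --pt "0 0 0 0 0 -0.015 0.005" --pt "0 0 0 0 0 -0.015 0.005" --pt "0 0 0 0 0 -0.015 0.005" --pt "0 0 0 0 0 -0.01 0.005" --pt "0 0 0 0 0 -0.005 0.005" --pt "0 0 0 0 0 0 0.005" --pt "0 0 0 0 0 0 0.005"

```text
time_s: 18.92
tcp_pos: [0.5275, -0.1284, 0.1326]
orientation: [3.141, 0.001, -0.203]
wrist_force: [0.3, 0.6, -2.6]
gripper_width: 0.227
```

```bash
python3 near.py; python3 - <<'E'
from m import *
c=cam('wrist'); rod(c)
go([.5124,.1813,.125],-.0967)
E
```

```text
tcp [ 0.5275 -0.1284  0.1326] rpy [ 3.1414e+00  1.3000e-03 -2.0290e-01] F [ 0.3  0.6 -2.6] M [-0.05  0.17 -0.07] w 0.227 t 18.925
turn [ 0.0002  0.0013 -0.0009] shift [-0.0286 -0.0027  0.1121]
axial F [-0.1   0.17  3.17]
green tool [[ 0.0669 -0.0305 -0.05  ]
 [ 0.09   -0.     -0.0461]
 [ 0.1101  0.0306 -0.0286]]
disc [[ 0.0614 -0.0156 -0.0458]
 [ 0.0622  0.0006 -0.035 ]
 [ 0.0655  0.016  -0.0269]]
x -0.020 n 368  y -0.0094..0.0107 top y 0.0009 z-from-grasp 0.0093
x -0.010 n 624  y -0.0104..0.0117 top y 0.0008 z-from-grasp 0.0139
x 0.000 n 727  y -0.0103..0.0116 top y 0.0005 z-from-grasp 0.0157
x 0.010 n 1660  y -0.0160..0.0160 top y 0.0000 z-from-grasp 0.0163
x 0.020 n 545  y -0.0116..0.0109 top y 0.0005 z-from-grasp 0.0089
x 0.030 n 1051  y -0.0123..0.0137 top y 0.0008 z-from-grasp 0.0089
x 0.040 n 577  y -0.0072..0.0081 top y 0.0004 z-from-grasp 0.0058
x 0.050 n 633  y -0.0075..0.0085 top y 0.0005 z-from-grasp 0.0056
x 0.060 n 616  y -0.0159..0.0159 top y 0.0005 z-from-grasp 0.0169
tcp [ 0.5275 -0.1284  0.1327] rpy [ 3.1413e+00  1.2000e-03 -2.0280e-01] F [ 0.5  0.3 -2.6] M [-0.    0.17 -0.05] w 0.221 t 19.025
turn [ 0.0002  0.0012 -0.1061] shift [-0.045  -0.3068  0.0077]
```

```bash
python3 - <<'E'
from m import *
w=cam('wrist'); X=cloud(w); hsv=cv2.cvtColor(w['color'],cv2.COLOR_BGR2HSV)
o=get_obs(); T=Ro.from_euler('xyz',o['orientation']).as_matrix(); P=(X-o['tcp_pos'])@T
g=(cv2.inRange(hsv,(50,80,20),(90,255,255))>0)&(P[...,0]<.2)&(P[...,2]<-.02)
for y in(-.02,-.01,-.005,0,.005,.01,.02):
    S=P[g&(abs(P[...,1]-y)<.0025)]; print(y,S[:,0].min().round(4),S[S[:,0]<S[:,0].min()+.004].mean(0).round(4))
for u in range(240,280,6):
    for v in range(110,128):
        if v%2==0: print(u,v,P[v,u].round(4),hsv[v,u]) if u==258 else 0
cv2.imwrite('pics/gap.png',cv2.resize(w['color'][85:145,216:296],(800,600),interpolation=cv2.INTER_CUBIC))
E
```

```text
-0.02 0.0659 [ 0.068  -0.0199 -0.0428]
-0.01 0.0664 [ 0.0683 -0.0099 -0.0478]
-0.005 0.0661 [ 0.0682 -0.005  -0.0488]
0 0.0593 [ 0.0594 -0.0002 -0.0281]
0.005 0.0663 [ 0.0684  0.0049 -0.0489]
0.01 0.0664 [ 0.0685  0.0099 -0.0479]
0.02 0.0665 [ 0.0684  0.0199 -0.0428]
258 110 [ 0.0777  0.0006 -0.0504] [ 65 136 135]
258 112 [ 0.0771  0.0006 -0.0507] [ 65 138 137]
258 114 [ 0.0763  0.0006 -0.0484] [ 65 139 134]
258 116 [ 0.0758  0.0006 -0.0497] [ 66 138 135]
258 118 [ 0.0751  0.0006 -0.0491] [ 66 142 135]
258 120 [ 0.0746  0.0006 -0.0494] [ 66 139 136]
258 122 [ 0.074   0.0006 -0.0497] [ 65 136 135]
258 124 [ 0.0732  0.0006 -0.0482] [ 65 133 136]
258 126 [ 0.0728  0.0006 -0.0501] [ 65 136 135]
```

View pics/gap.png

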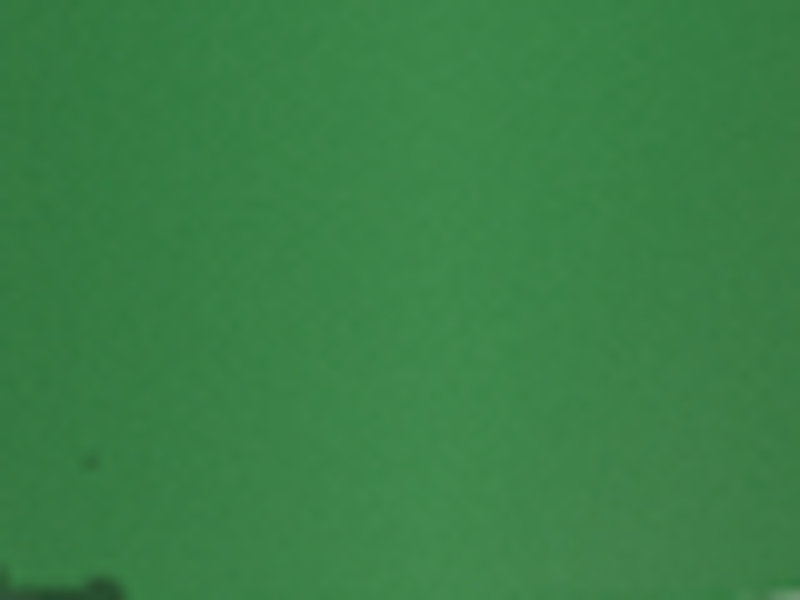

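That crop missed the edge, but the depth gives the roll's near face at tool x 0.066. The force first rose there at about 0.0655, so the roll is still snug. Carrying it back above the dispenser.

play_rows --pt "0 0 -0.03 0 0 0 0.005" --pt "0 0 -0.03 0 0 0 0.005" --pt "0 0 -0.03 0 0 0 0.005" --pt "0 0 -0.016 0 0 0 0.005" --pt "0 0 0 -0.003 -0.01 0 0.005" --pt "0 0 0 -0.004 -0.02 0 0.005" --pt "0 0 0 -0.004 -0.03 0 0.005" --pt "0 0 0 -0.004 -0.035 0 0.005" --pt "0 0 0 -0.005 -0.035 0 0.005" --pt "0 0 0 -0.005 -0.035 0 0.005" --pt "0 0 0 -0.005 -0.035 0 0.005" --pt "0 0 0 -0.005 -0.035 0 0.005" --pt "0 0 0 -0.004 -0.03 0 0.005" --pt "0 0 0 -0.003 -0.02 0 0.005" --pt "0 0 0 -0.003 -0.015 0 0.005" --pt "0 0.012 0 0 -0.0068 0 0.005" --pt "0 0 0 0 0 0 0.005" --pt "0 0 0 0 0 0 0.005"

```text
time_s: 21.32
tcp_pos: [0.5127, 0.1807, 0.1334]
orientation: [3.141, -0.012, -0.097]
wrist_force: [-0.6, 0.0, -3.0]
gripper_width: 0.22
```

```bash
python3 near.py; python3 - <<'E'
from m import *
c=cam('wrist'); X=cloud(c); o=get_obs()
for lo in np.arange(-.01,.06,.01)+o['tcp_pos'][0]:
    d=lo-o['tcp_pos'][0]; S=X[(abs(X[...,0]-lo)<.004)&(abs(X[...,1]-o['tcp_pos'][1]+.097*d)<.013)&(abs(X[...,2]-o['tcp_pos'][2]-.0187)<.014)]
    if len(S): print(d.round(3),S[S[:,2]>np.percentile(S[:,2],70)].mean(0).round(4))
go([.5124,.1813,.0295],-.0967)
E
```

```text
tcp [0.5127 0.1807 0.1334] rpy [ 3.1414 -0.0119 -0.0974] F [-0.6  0.  -3. ] M [0.   0.27 0.07] w 0.22 t 21.325
turn [-0.0005 -0.0119  0.1046] shift [0.0479 0.2971 0.1129]
axial F [ 0.64 -0.41  3.22]
green tool [[ 0.0668 -0.0304 -0.0499]
 [ 0.0899  0.     -0.0461]
 [ 0.11    0.0308 -0.0287]]
disc [[ 0.0612 -0.0156 -0.0468]
 [ 0.0621  0.0006 -0.0349]
 [ 0.0653  0.0167 -0.0266]]
-0.01 [0.5027 0.1808 0.1615]
0.0 [0.5129 0.1799 0.162 ]
0.01 [0.5227 0.1798 0.1623]
0.02 [0.533  0.1774 0.1617]
0.03 [0.5404 0.1783 0.161 ]
0.04 [0.553  0.1764 0.1585]
0.05 [0.5628 0.1754 0.1585]
tcp [0.5128 0.1807 0.1334] rpy [ 3.1415 -0.012  -0.0977] F [ 0.5 -0.3 -3.4] M [ 0.03  0.25 -0.  ] w 0.222 t 21.425
turn [ 0.0001 -0.012  -0.001 ] shift [-0.0004 -0.0006  0.1039]
```

play_rows --pt "0 0 -0.001 -0.0016 -0.0006 0 0.005" --pt "0 0 0 0 0 0.01 0.005" --pt "0 0 0 0 0 0.015 0.005" --pt "0 0 0 0 0 0.015 0.005" --pt "0 0 0 0 0 0.015 0.005" --pt "0 0 0 0 0 0.01 0.005" --pt "0 0 0 0 0 0.007 0.005" --pt "0 0 0 0 0 0 0.005" --pt "0 0 0 0 0 0 0.005"

```text
time_s: 22.55
tcp_pos: [0.5123, 0.1821, 0.062]
orientation: [-3.141, -0.013, -0.096]
wrist_force: [-0.6, -0.3, -2.2]
gripper_width: 0.223
```

```bash
python3 - <<'E'
from m import *
go([.5124,.1813,.0295],-.0967)
a=cam('scene'); b=cam('side')
A=cv2.resize(a['color'][200:275,265:365],(400,300),interpolation=cv2.INTER_CUBIC)
B=cv2.resize(b['color'][180:255,150:250],(400,300),interpolation=cv2.INTER_CUBIC)
cv2.imwrite('pics/pre.png',np.hstack([A,B]))
E
```

```text
tcp [0.5123 0.1821 0.062 ] rpy [-3.1411 -0.0128 -0.0957] F [-0.6 -0.3 -2.2] M [0.03 0.26 0.  ] w 0.223 t 22.55
turn [-0.0005 -0.0128  0.001 ] shift [0.0001 0.0008 0.0325]
```

View pics/pre.png

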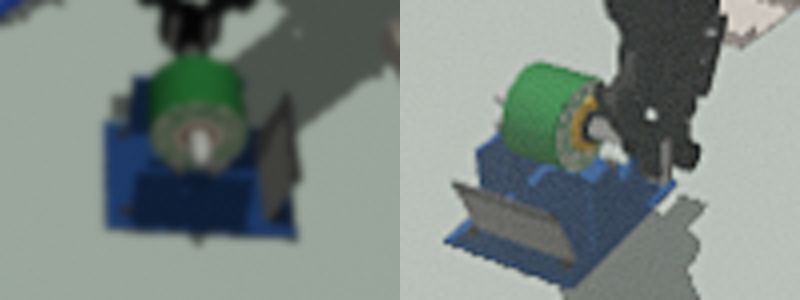

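Scene crop: nose (200,145) lines up with the front slot. Side crop: the roll and disc sit between the cheeks. Lowering gently.

play_rows --pt "0 0 0.001 -0.0003 0.0007 0.003 0.005" --pt "0 0 0 0 0 0.004 0.005" --pt "0 0 0 0 0 0.004 0.005" --pt "0 0 0 0 0 0.004 0.005" --pt "0 0 0 0 0 0.004 0.005" --pt "0 0 0 0 0 0.003 0.005" --pt "0 0 0 0 0 0.002 0.005" --pt "0 0 0 0 0 0 0.005"

```text
time_s: 23.65
tcp_pos: [0.5119, 0.1812, 0.0372]
orientation: [3.141, -0.012, -0.097]
wrist_force: [0.2, 0.7, -2.6]
gripper_width: 0.221
```

play_rows --pt "0 0 0 0 0 0.0015 0.005" --pt "0 0 0 0 0 0.0015 0.005" --pt "0 0 0 0 0 0.0015 0.005" --pt "0 0 0 0 0 0.001 0.005" --pt "0 0 0 0 0 0 0.005" --pt "0 0 0 0 0 0 0.005"

```text
time_s: 24.4
tcp_pos: [0.512, 0.1812, 0.0319]
orientation: [3.142, -0.012, -0.097]
wrist_force: [0.4, 0.7, -1.9]
gripper_width: 0.221
```

```bash
python3 - <<'E'
from m import *
go([.5124,.1813,.0295],-.0967)
E
```

```text
tcp [0.512  0.1812 0.0319] rpy [ 3.1415 -0.012  -0.0968] F [ 0.4  0.7 -1.9] M [-0.02  0.26  0.  ] w 0.221 t 24.4
turn [ 0.0001 -0.012  -0.0001] shift [ 0.0004 -0.0001  0.0024]
```

play_rows --pt "0 0 0 0 0 0.0008 0.005" --pt "0 0 0 0 0 0.0008 0.005" --pt "0 0 0 0 0 0 0.005" --pt "0 0 0 0 0 0 0.005"

```text
time_s: 24.9
tcp_pos: [0.512, 0.1812, 0.0303]
orientation: [3.142, -0.012, -0.097]
wrist_force: [-0.3, 0.8, -2.7]
gripper_width: 0.223
```

play_rows --pt "0 0 0 0 0 0.0007 0.005" --pt "0 0 0 0 0 0 0.005" --pt "0 0 0 0 0 0 0.005"

```text
time_s: 25.28
tcp_pos: [0.5121, 0.1813, 0.0299]
orientation: [-3.142, -0.012, -0.097]
wrist_force: [-2.2, 0.2, 1.2]
gripper_width: 0.218
```

play_rows --pt "0 0 0 0 0 0.0005 0.005" --pt "0 0 0 0 0 0 0.005" --pt "0 0 0 0 0 0 0.005"

```text
time_s: 25.65
tcp_pos: [0.5121, 0.1813, 0.0294]
orientation: [-3.141, -0.012, -0.097]
wrist_force: [-5.4, 0.2, 3.8]
gripper_width: 0.219
```

Contact felt (Fz went from −2.7 to +3.8 N) at home height. Easing the grip and opening.

play_rows --pt "0 0 0 0 0 0 0.012" --pt "0 0 0 0 0 0 0.016" --pt "0 0 0 0 0 0 0.02" --pt "0 0 0 0 0 0 0.023" --pt "0 0 0 0 0 0 0.026" --pt "0 0 0 0 0 0 0.03" --pt "0 0 0 0 0 0 0.04" --pt "0 0 0 0 0 0 0.05" --pt "0 0 0 0 0 0 0.05" --pt "0 0 0 0 0 0 0.05" --force 20

```text
time_s: 26.9
tcp_pos: [0.512, 0.1812, 0.029]
orientation: [3.142, -0.012, -0.097]
wrist_force: [0.1, -0.7, -0.4]
gripper_width: 0.585
```

play_rows --pt "0 0 0 0 0 -0.005 0.05" --pt "0 0 0 0 0 -0.01 0.05" --pt "0 0 0 0 0 -0.02 0.06" --pt "0 0 0 0 0 -0.03 0.07" --pt "0 0 0 0 0 -0.04 0.085" --pt "0 0 0 0 0 -0.04 0.085" --pt "0 0 0 0 0 -0.04 0.085" --pt "0 -0.012 0 0 0 -0.015 0.085" --pt "0 0 0 0 0 0 0.085" --pt "0 0 0 0 0 0 0.085"

```text
time_s: 28.15
tcp_pos: [0.5093, 0.1814, 0.2281]
orientation: [3.141, 0.001, -0.097]
wrist_force: [-0.1, -0.0, -1.0]
gripper_width: 0.998
```

```bash
python3 - <<'E'
from m import *
go([.5124,.1813,.0295],-.0967)
c=cam('wrist'); X=cloud(c); hsv=cv2.cvtColor(c['color'],cv2.COLOR_BGR2HSV)
for lo in np.arange(.488,.67,.008):
    S=X[(X[...,2]>.043)&(X[...,2]<.068)&(abs(X[...,0]-lo)<.004)&(abs(X[...,1]-.178+.107*(lo-.51))<.013)]
    if len(S)>5:
        T=S[S[:,2]>np.percentile(S[:,2],70)]; print(lo.round(3),len(S),S[:,1].min().round(4),S[:,1].max().round(4),'top',T.mean(0).round(4))
ax=np.array([np.cos(.1),-np.sin(.1)]); A=(X[...,:2]-[.5125,.181])@ax
g=(cv2.inRange(hsv,(50,80,20),(90,255,255))>0)&(X[...,2]>.03)&(X[...,0]>.5)&(X[...,1]>.1); print('green along',np.percentile(A[g],[0,1,99,100]).round(4),X[g].max(0))
y=(cv2.inRange(hsv,(16,110,60),(34,255,255))>0)&(X[...,2]>.03)&(X[...,0]>.5)&(X[...,1]>.1); print('yellow',np.percentile(A[y],[0,5,50,95,100]).round(4) if y.any() else 0)
print('handle back',A[(X[...,2]>.05)&(X[...,2]<.062)&(abs(X[...,1]-.182)<.009)&(X[...,0]<.53)].min())
a=c['color'][20:200,170:350]; cv2.imwrite('pics/end.png',cv2.resize(a,(600,600),interpolation=cv2.INTER_CUBIC))
E
```

```text
tcp [0.5093 0.1814 0.2281] rpy [ 3.141e+00  1.100e-03 -9.680e-02] F [-0.1 -0.  -1. ] M [ 0.01  0.02 -0.01] w 0.998 t 28.15
turn [ 0.0006  0.0011 -0.0001] shift [ 0.0031 -0.0002  0.1986]
0.488 41 0.1718 0.1918 top [0.4905 0.1817 0.0582]
0.496 128 0.171 0.1925 top [0.4958 0.1819 0.0582]
0.504 119 0.1704 0.1915 top [0.5042 0.1809 0.0582]
0.512 128 0.1697 0.1907 top [0.5118 0.1799 0.0583]
0.52 129 0.169 0.1898 top [0.5198 0.1799 0.0581]
0.528 129 0.1683 0.189 top [0.528  0.1796 0.0582]
0.536 157 0.1652 0.188 top [0.5366 0.1785 0.0597]
0.544 140 0.1622 0.1868 top [0.5456 0.1706 0.061 ]
0.552 132 0.1611 0.1865 top [0.5508 0.1725 0.0569]
0.56 113 0.1676 0.1838 top [0.5603 0.1762 0.0554]
0.568 121 0.1597 0.1845 top [0.5703 0.1739 0.0589]
0.576 80 0.1585 0.1838 top [0.5738 0.1756 0.0672]
0.632 110 0.1623 0.1771 top [0.6324 0.1695 0.0552]
0.64 203 0.1512 0.1765 top [0.6402 0.1585 0.0619]
0.648 91 0.1632 0.1746 top [0.6467 0.1691 0.0535]
0.656 13 0.1648 0.1718 top [0.6524 0.1693 0.0519]
green along [0.006  0.0661 0.1123 0.1136] [0.62751688 0.23948675 0.31397508]
yellow [-0.0002  0.0605  0.0619  0.0635  0.0635]
handle back -0.0241836622483954
```

View pics/end.png

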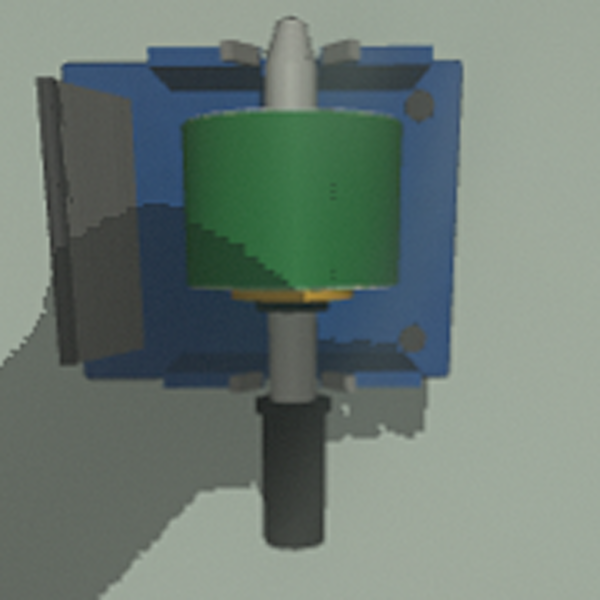

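The end picture shows the roll against the yellow disc, the rod in both slots and the handle on its old side. Heights match the start (handle top 58.2 mm, rod 55.3 mm). Handing in.

```bash
python3 -c "
from plant import *
print(job_done())"
```

```text
the job is handed in; nothing more can be done
None
```

The green roll is loaded: it sits against the yellow disc on the aluminium spindle, and the spindle is back in the far dispenser with its handle on the original side. I handed the job in at about 28 s. `job_done` gives no verdict, so what follows is my own reading.

- **Feeling for the disc:** I pushed until the axial force reached about 9.5 N, against the 18 N limit, then backed off and lifted.
- **Setting down:** I lowered the spindle in steps of 1 mm or less until the wrist force rose by about 6.5 N (25 N limit). Then I let go and withdrew.
- **Last checks:** The handle top (58.2 mm) and rod top (about 55.3 mm) are within 0.3 mm of the start, on both sides of the roll. Their sideways and lengthwise positions are within about 1 mm of the start. The roll is between the cheeks, the last view shows no gap at the disc, and the arm is clear.
- **Less certain:**
  - After the lift, the roll's near face read 0.5 to 1 mm farther out than at first contact. That is within measuring error and under the 2 mm limit. One enlarged crop meant to show this missed the edge.
  - I did not re-measure the orange roll, gift box or binoculars at the end. The orange roll still looked in place in the picture taken just before the lift, and the arm stayed away from the other two.

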